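Fit and hold the bayonet lamp in the microscope's lamp house

TASK

Take the LED lamp with the oblong finned grip out of the rack and fit it in the bayonet socket on top of the microscope's lamp house: lower it with its two lugs in the two slots, push it down against the spring and turn it a quarter turn clockwise, seen from above, until it stops. Finish holding it: keep it in the gripper and pressed fully home, its flange flat on the socket plate against the spring, and do not let go (the program ends like that so that the clamp screw can be tightened). Leave the other things on the bench and in the rack where they are.

Things in the scene. Friction and masses are not known exactly. Their poses are not given: they have to be found in the camera images.
- lamp_grip (a point): Centre of the grip of the LED lamp: square-edged finned aluminium block, 42 mm along the lamp's x, 26 mm along y, 38 mm high, on its axis. The point is 50 mm above the lamp's foot, 19 mm above the flange's top, 19 mm below the lamp's top. z up, x along the 42 mm side. Gripped across the 26 mm (along y), it does not turn in the fingers.
- lamp_flange (a point): Point on the lamp's axis in the underside of its round aluminium flange (48 mm in diameter, 6 mm thick), 25 mm above the foot, 25 mm below lamp_grip; axes as lamp_grip.
- lamp: The loose LED lamp, about 120 g, 69 mm high, upright in either well of the rack. Origin at the foot's centre, axes as lamp_grip. Below the flange a steel plug 24 mm in diameter, 25 mm long, with two lugs along +x and -x (tips 18 mm from the axis, 8 mm wide, 6 to 12 mm above the foot). It is the same after half a turn.
- socket (a point): Centre of the bayonet socket, in the top face of its steel plate (60 x 60 mm, 8 mm thick, top 70 mm above the bench). z up, x along the two entry slots. Bore 28 mm in diameter; slots 13 mm wide along +x and -x, ending 20.5 mm from the axis. The lamp turns only with its flange less than 5 mm above the plate: then clockwise from above (yaw falls), anticlockwise is blocked.
- lamphouse: White lamp house fixed to the bench, 150 mm (x) by 120 mm (y), flat roof 60 mm up, socket plate at its middle, 10 mm higher; place and yaw vary. Origin at the centre of its underside, axes as socket. The lamp's turn stops after 90 degrees (up to 4 more by play), lamp x then along socket y. Let go there, the lamp is lifted by the spring until its flange is about 5 mm above the plate.
- plunger (a joint): Push-in of the brass spring plunger in the bore, m; 0 = up, 10 mm below the plate's top. The lamp's foot meets it with the flange 15 mm above the plate; at 0.015 the flange lies on the plate, which is the stop of the push. Pushes up with 4 N at 0, rising to 10 N at 0.015.
- rack: Grey rack block, 90 mm (x) by 190 mm (y) by 40 mm high, fixed to the bench, place and yaw vary; origin at the centre of its underside. Two round wells 40 mm wide and 30 mm deep at y = -47.5 and +47.5 mm; the lamp and the blanking cap hang in them by their flanges, foot 15 mm above the bench.
- blank_cap: Bystander: black plastic blanking cap in the other well of the rack, flange 48 mm in diameter, low round knob 26 mm in diameter on top; origin at its foot, total height 43 mm (25 mm of it in the well).
- well_plate: Bystander: clear six-well plate 89 x 131 mm, 20 mm high, on the bench; origin at the centre of its underside.
- reagent: Bystander: closed reagent bottle, 66 mm in diameter, 110 mm high; origin at the centre of its underside.
- driver: Bystander: screwdriver about 170 mm long lying on the bench between the lamp house and the rack, pointing away from the robot; origin on the bench under it.

How it is judged:
On the way, in this order (a step that is already met when the one before it is completed fails the run):
1. the lamp is lifted out of the rack in the gripper (height (world z) of lamp_flange above 0.055 m and contact force between the fingers and lamp above 1 N), for 0.1 s.
2. the lamp stands in the socket, lugs in the slots, pushed some way down against the spring (z of lamp_flange in the frame of socket below 0.013 m and horizontal distance between lamp_flange and socket below 0.005 m and angle between the x axis of lamp_grip and the x axis of socket, either way round below 0.35 rad), for 0.1 s.
At the end, for the whole second after the job is handed in: Lamp in the socket (axis within 5 mm, upright within 0.1 rad), turned a quarter turn to its stop (its x within 0.2 rad of the socket's y), flange held down less than 2.5 mm above the plate, gripped (over 2 N) and still (below 0.02 m/s) (z of lamp_flange in the frame of socket between -0.004 and 0.0025 m and horizontal distance between lamp_flange and socket below 0.005 m and angle between the x axis of lamp_grip and the y axis of socket, either way round below 0.2 rad and angle between lamp_grip's own z axis and vertical below 0.1 rad and contact force between the fingers and lamp above 2 N and linear speed of lamp below 0.02 m/s); the arm keeps its last pose, push and grip.
It fails at once if the blank cap is moved more than 30 mm (distance of blank_cap from where it was at the start of the episode above 0.03 m).
It fails at once if the well plate is moved more than 30 mm (distance of well_plate from where it was at the start of the episode above 0.03 m).
It fails at once if the reagent is moved more than 30 mm (distance of reagent from where it was at the start of the episode above 0.03 m).
It fails at once if the driver is moved more than 30 mm (distance of driver from where it was at the start of the episode above 0.03 m).
It also fails if it takes over 45 s, if anything falls off the work surface, if the arm or the gripper's body presses on something with over 40 N, if the wrist force passes 120 N, or if a joint passes its speed limit or range.

ROBOT

A 6-joint arm with a two-finger parallel gripper is mounted at the origin on the work surface. World frame = base frame: x ahead of the robot, y to its left, z up, the work surface at z = 0. Lengths are in m, angles in rad, forces in N, time in s.
With the tool pointing down it reaches from about 0.375 to 0.9 m from the base axis. Payload 3.1 kg.
Tool frame: the origin (TCP) lies on the front face of the gripper's body, between the roots of the fingers; the fingertips stand 70 mm ahead of it and the grasp point (between the pads) lies 51 mm ahead of it; z points along the fingers, y is the line along which they close (so a half turn about z gives the same grasp; the last joint's range is limited). The gripper opens to 87 mm and grips with 3 to 60 N. Pads are 19 mm wide; open, the fingers measure 117 mm over their backs; the gripper's body (75 mm by 190 mm) begins 51 mm behind the grasp point.
Start: joints at [-1.415, 0.527, 1.433, -0, 1.181, -0.178], TCP at [0.205, -0.59, 0.292] pointing down, gripper open.
Joint ranges: [-3.08, 3.08], [-0.75, 2.2], [0.22, 2.44], [-1.43, 4.57], [0, 2.65], [-2.85, 2.85]. Speed limits (rad/s): [2.79, 2.79, 3.14, 3.14, 3.14, 3.14].

INTERFACE

Orientations are given as a rotation vector (axis times angle).
In Python, from bench import manip gives the robot as it stands.
- The arm moves only by the tool servo_tool, never from a script. Its arguments are lists of equal length, an entry for each row: "travel": the shift along the tool's x, y, z as a fraction of full scale, a list of three; "twist": the turn, a rotation vector about the tool's x, y, z as a fraction of full scale, a list of three; "claw": the opening, from -1 (shut) to 1 (fully open). In form: {"travel": [[dx, dy, dz], ...], "twist": [[rx, ry, rz], ...], "claw": [claw, ...]}. A call has 1 to 10 rows; each row shifts and turns the commanded pose from where the row before left it, along the tool's axes as they then stand; what a row does not reach is not made up. Full scale, the value 1, is 0.02 m for a shift and 0.12 rad for a turn. A row lasts 1/12 s, in which the tool goes at most 41.7 mm and 7.16 degrees, less where a joint would pass 70% of its speed; a pose out of reach is approached as far as the arm can. A call with a number of a shift or a turn outside -1 to 1 is refused whole. A call with a gripper value outside its range is refused whole. The fingers move at their own pace and stop on an object; the grip force is fixed at half the most. Time passes only in rows, so rows that do not move let the fingers close. It gives the time, the measured TCP pose, the force, the opening and the grip force at its end, in the units of the state.
- manip.read_state(): the state, without advancing time (a new reading comes with each control period).
- manip.read_camera(name): name is "side" or "top" or "wrist"; returns a dict with "img" (480x640x3 uint8, blue, green, red), "fov_y" (degrees; the focal length in pixels is half the picture's height over the tangent of half this angle, whatever the lens; pixels are square), "cx", "cy" (the principal point, pixels), "eye" and "attitude" of the camera in the world; the wrist camera has in their place "T_tool_cam" (4x4, takes a point from camera to tool coordinates, whose origin is the TCP and whose axes are the flange's). Camera axes: x right, y up, looking along -z (the intrinsics and any distortion apply to the point x, -y, -z); pixel columns grow to the right and rows downward; lengths in m; the calibration is good to about 2 mm. A picture is of the moment at which its call begins: read the wrist's pose just before it. There is no depth.
- manip.close_job(): hands the job in; it is judged then, once.
The state is a dict: "t": time; "joints": joint angles; "joint_vel": joint speeds; "tau": joint torques, N m; "eef_pos": TCP position; "eef_rot": TCP orientation; "contact_force": force on the tool from outside, world axes, zero at the start; "wrist_torque": the same for the moment, N m; "grip_width": finger opening in m; "grasp_force": force on a finger pad.
Only numpy, scipy, OpenCV 4.12 (cv2) and the standard library are available. Lean on these libraries where they do the work, as an engineer would, in place of code of your own. Each camera call takes 0.05 s, during which the arm holds its last target. There are 200 camera calls.

## Working session

There is one attempt and no reset: what is moved stays moved. The work goes in short steps, Python scripts to look and compute and a tool call to move; the robot and the scene stay as the last step left them, time stands still between calls to the robot, and variables do not carry over. Pictures are saved under pics/ and viewed, at most 10 in all, crops included, and the job is handed in when it is done.

Besides the shell and the picture viewer there is one more tool, called after ">>>" in YAML: its name, and indented under it one key for each argument. servo_tool: Moves the arm, as the interface text tells. Shift numbers are shares of 0.02 m and turn numbers shares of 0.12 rad, none past 1 either way. Its arguments: {"type":"object","properties":{"travel":{"type":"array","items":{"type":"array","items":{"type":"number","minimum":-1,"maximum":1}}},"twist":{"type":"array","items":{"type":"array","items":{"type":"number","minimum":-1,"maximum":1}}},"claw":{"type":"array","items":{"type":"number"}}},"required":["travel","twist","claw"]}

```bash
mkdir -p pics
python3 - <<'E'
from bench import manip
import cv2,numpy as np
s=manip.read_state();print(s)
for n in("top","side"):
    c=manip.read_camera(n);cv2.imwrite(f"pics/{n}0.png",c["img"]);print(n,{k:v for k,v in c.items() if k!="img"})
c=manip.read_camera("wrist");cv2.imwrite("pics/wrist0.png",c["img"]);print({k:v for k,v in c.items() if k!="img"})
E
```

```text
{'t': 0.0, 'joints': array([-1.41547344e+00,  5.28469799e-01,  1.43390036e+00, -3.11647277e-05,
        1.18135520e+00, -1.78469674e-01]), 'joint_vel': array([-0.00027444, -0.00139081,  0.00070466, -0.00046739, -0.00010819,
        0.00010103]), 'tau': array([-1.12132904e-03, -4.40049613e+01, -1.76590472e+01,  6.32758182e-02,
        5.81743440e-02, -1.55275179e-04]), 'eef_pos': array([ 0.20471664, -0.58991275,  0.29126984]), 'eef_rot': array([-3.09583423e+00, -5.21553464e-01,  6.49009325e-06]), 'contact_force': array([-0.32712398, -0.63238067,  0.10604933]), 'wrist_torque': array([0.04542069, 0.01021516, 0.00070163]), 'grasp_force': 0.0, 'grip_width': 0.08701427438454365}
top {'fov_y': 57.56192898731534, 'cx': 315.07467103943907, 'cy': 244.76275010545544, 'eye': array([0.57664343, 0.05545014, 0.72855162]), 'attitude': array([ 0.02781401, -0.03132332, -1.57595741])}
side {'fov_y': 46.11807257612, 'cx': 325.93289955091973, 'cy': 240.18249956992486, 'eye': array([0.168626  , 0.50631271, 0.56657352]), 'attitude': array([ 0.41342982, -1.07005694, -2.2009057 ])}
{'fov_y': 68.40511349617945, 'cx': 318.81189297555875, 'cy': 240.5564010039216, 'T_tool_cam': array([[-7.71744297e-04,  9.58160634e-01,  2.86229985e-01,
         7.98092354e-02],
       [ 9.99998962e-01,  3.91200674e-04,  1.38668355e-03,
        -5.63350465e-04],
       [ 1.21669222e-03,  2.86230758e-01, -9.58159941e-01,
        -9.31609382e-02],
       [ 0.00000000e+00,  0.00000000e+00,  0.00000000e+00,
         1.00000000e+00]])}
```

View pics/top0.png

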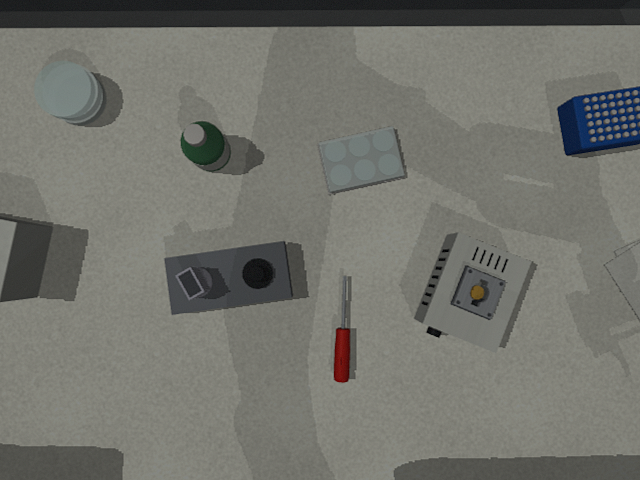

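View pics/side0.png

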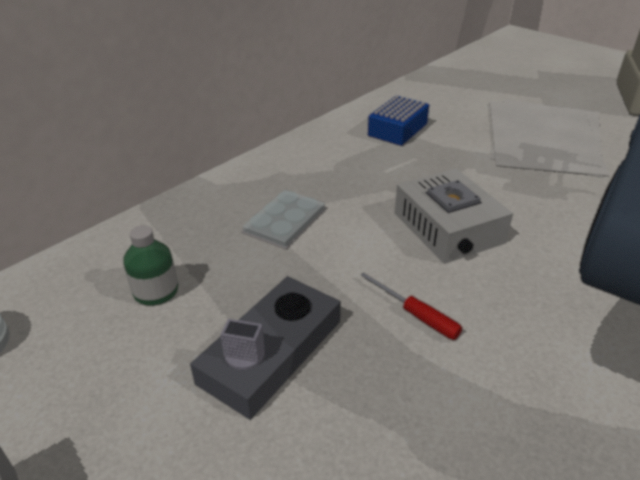

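```bash
cat > h.py <<'E'
import numpy as np,cv2
from scipy.spatial.transform import Rotation as R
from bench import manip
def ray(c,px,T=None):
    f=240/np.tan(np.radians(c["fov_y"]/2))
    d=np.array([(px[0]-c["cx"])/f,-(px[1]-c["cy"])/f,-1])
    if T is None: return np.array(c["eye"]),R.from_rotvec(c["attitude"]).as_matrix()@d
    return T[:3,3],T[:3,:3]@d
def at(c,px,z,T=None):
    o,d=ray(c,px,T); return o+d*(z-o[2])/d[2]
def wristT(s,c):
    T=np.eye(4);T[:3,:3]=R.from_rotvec(s["eef_rot"]).as_matrix();T[:3,3]=s["eef_pos"];return T@c["T_tool_cam"]
E
python3 - <<'E'
import cv2,numpy as np
i=cv2.imread("pics/top0.png")
a=cv2.resize(i[240:325,160:230],None,fx=5,fy=5,interpolation=cv2.INTER_CUBIC)
b=cv2.resize(i[250:335,440:520],None,fx=5,fy=5,interpolation=cv2.INTER_CUBIC)
o=np.hstack([a,b]);o=cv2.convertScaleAbs(o,alpha=1.6);print(o.shape);cv2.imwrite("pics/crop0.png",o)
E
```

```text
(425, 750, 3)
```

View pics/crop0.png

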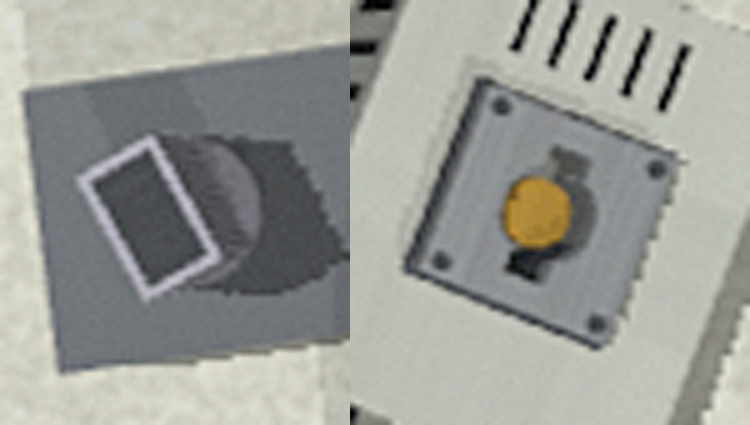

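The crop shows the lamp's top frame with corners at crop (152,135), (220,258), (147,300), (77,180). It also shows the four plate screws at (502,106), (657,170), (597,324), (442,261), with the slots running roughly up and down in the image.

Run:
```python
from h import *
c=manip.read_camera("top")
L=np.array([(152,135),(220,258),(147,300),(77,180)])/5+[160,240]
S=(np.array([(502,106),(657,170),(597,324),(442,261)])-[350,0])/5+[440,250]
lp=np.array([at(c,p-.4,.084) for p in L]);sp=np.array([at(c,p-.4,.070) for p in S])
for n,q in(("lamp",lp),("sock",sp)):
    print(n,q.mean(0),[np.linalg.norm(q[i]-q[(i+1)%4]).round(4) for i in range(4)],[np.degrees(np.arctan2(*(q[(i+1)%4]-q[i])[1::-1])).round(1) for i in range(4)])
# side check
c2=manip.read_camera("side")
f=240/np.tan(np.radians(c2["fov_y"]/2))
for q in(lp.mean(0),sp.mean(0)):
    v=R.from_rotvec(c2["attitude"]).as_matrix().T@(q-c2["eye"]);print(c2["cx"]+f*v[0]/-v[2],c2["cy"]-f*v[1]/-v[2])
s=manip.read_state();print(R.from_rotvec(s["eef_rot"]).as_matrix().round(3),s["eef_pos"])
```

```text
lamp [0.54526758 0.23906568 0.084     ] [np.float64(0.0415), np.float64(0.0246), np.float64(0.041), np.float64(0.0256)] [np.float64(-150.9), np.float64(119.7), np.float64(30.5), np.float64(-59.2)]
sock [ 0.52810261 -0.19289316  0.07      ] [np.float64(0.0503), np.float64(0.0498), np.float64(0.05), np.float64(0.0501)] [np.float64(-112.8), np.float64(157.5), np.float64(67.6), np.float64(-22.2)]
240.24730038150813 327.4503022253025
453.0482628369707 191.2712462041024
[[ 0.945  0.328 -0.   ]
 [ 0.328 -0.945  0.001]
 [ 0.    -0.001 -1.   ]] [ 0.20475643 -0.59021913  0.29176296]
```

>>> servo_tool:
  travel:
    - [0.99, -0.61, 0.1]
    - [0.99, -0.61, 0.1]
    - [0.99, -0.61, 0.1]
    - [0.99, -0.61, 0.1]
    - [0.99, -0.61, 0.1]
    - [0.99, -0.61, 0.1]
    - [0.99, -0.61, 0.1]
    - [0.99, -0.61, 0.1]
    - [0.99, -0.61, 0.1]
    - [0.99, -0.61, 0.1]
  twist:
    - [0, 0, 0]
    - [0, 0, 0]
    - [0, 0, 0]
    - [0, 0, 0]
    - [0, 0, 0]
    - [0, 0, 0]
    - [0, 0, 0]
    - [0, 0, 0]
    - [0, 0, 0]
    - [0, 0, 0]
  claw: [1, 1, 1, 1, 1, 1, 1, 1, 1, 1]

```text
t: 1.08
eef_pos: [0.3525, -0.4093, 0.2721]
eef_rot: [-3.098, -0.522, -0.0]
contact_force: [0.2, -0.7, -0.1]
grip_width: 0.0869
grasp_force: 0.0
```

>>> servo_tool:
  travel:
    - [0.99, -0.61, 0.1]
    - [0.99, -0.61, 0.1]
    - [0.99, -0.61, 0.1]
    - [0.99, -0.61, 0.1]
    - [0.99, -0.61, 0.1]
    - [0.99, -0.61, 0.1]
    - [0.99, -0.61, 0.1]
    - [0.99, -0.61, 0.1]
    - [0.99, -0.61, 0.1]
    - [0.99, -0.61, 0.1]
  twist:
    - [0, 0, 0]
    - [0, 0, 0]
    - [0, 0, 0]
    - [0, 0, 0]
    - [0, 0, 0]
    - [0, 0, 0]
    - [0, 0, 0]
    - [0, 0, 0]
    - [0, 0, 0]
    - [0, 0, 0]
  claw: [1, 1, 1, 1, 1, 1, 1, 1, 1, 1]

```text
t: 1.92
eef_pos: [0.4996, -0.2292, 0.2521]
eef_rot: [-3.098, -0.522, 0.0]
contact_force: [1.4, 0.2, -0.7]
grip_width: 0.087
grasp_force: 0.0
```

>>> servo_tool:
  travel:
    - [0.99, -0.61, 0.1]
    - [0.99, -0.61, 0.1]
    - [0, 0, 0]
    - [0, 0, 0]
  twist:
    - [0, 0, 0]
    - [0, 0, 0]
    - [0, 0, 0]
    - [0, 0, 0]
  claw: [1, 1, 1, 1]

```text
t: 2.25
eef_pos: [0.5288, -0.1933, 0.248]
eef_rot: [3.097, 0.526, -0.001]
contact_force: [-0.0, 0.7, 0.5]
grip_width: 0.0867
grasp_force: 0.0
```

Run:
```python
from h import *
import pickle
s=manip.read_state();c=manip.read_camera("wrist");T=wristT(s,c)
pickle.dump((s,c,T),open("w1.pkl","wb"));print(s["eef_pos"],s["joints"])
cv2.imwrite("pics/w1.png",c["img"])
```

```text
[ 0.52875646 -0.19326626  0.24802926] [-5.48739279e-01  5.00926387e-01  1.63515178e+00 -4.30503531e-04
  1.00590616e+00  6.85845251e-01]
```

View pics/w1.png

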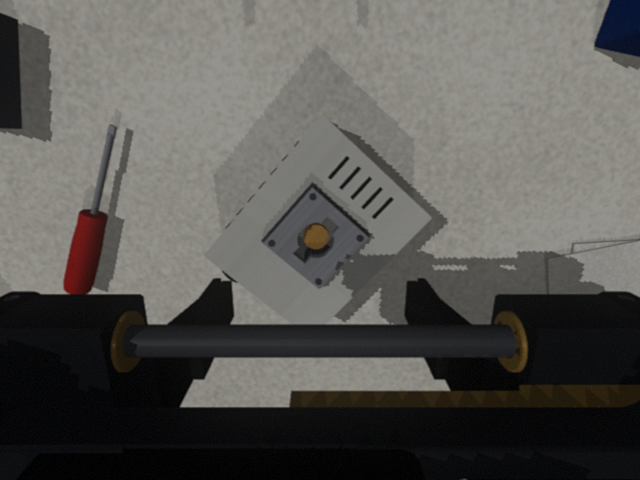

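The wrist view shows the plate's screws at (313,196), (360,237), (319,281) and (272,240), and the plunger near (316,237).

Run:
```python
from h import *
import pickle
s,c,T=pickle.load(open("w1.pkl","rb"))
S=[]
g=cv2.cvtColor(c["img"],cv2.COLOR_BGR2GRAY)
for p in [(313,196),(360,237),(319,281),(272,240)]:
    w=g[p[1]-5:p[1]+6,p[0]-5:p[0]+6].astype(float);w=np.clip(np.median(w)-8-w,0,None)
    yy,xx=np.mgrid[-5:6,-5:6];S.append((p[0]+(w*xx).sum()/w.sum(),p[1]+(w*yy).sum()/w.sum()))
print(np.round(S,1))
q=np.array([at(c,p,.07,T) for p in S])
print(q.mean(0),[np.linalg.norm(q[i]-q[(i+1)%4]).round(4) for i in range(4)],[np.degrees(np.arctan2(*(q[(i+1)%4]-q[i])[1::-1])).round(1) for i in range(4)])
```

```text
[[312.8 196. ]
 [360.2 237.2]
 [318.1 281.2]
 [270.8 241.8]]
[ 0.52692509 -0.19003561  0.07      ] [np.float64(0.0502), np.float64(0.0508), np.float64(0.051), np.float64(0.0502)] [np.float64(-112.1), np.float64(157.7), np.float64(67.2), np.float64(-23.2)]
```

>>> servo_tool:
  travel:
    - [0.395, -1, 0]
    - [0.395, -1, 0]
    - [0.395, -1, 0]
    - [0.395, -1, 0]
    - [0.395, -1, 0]
    - [0.395, -1, 0]
    - [0.395, -1, 0]
    - [0.395, -1, 0]
    - [0.395, -1, 0]
    - [0.395, -1, 0]
  twist:
    - [0, 0, 0]
    - [0, 0, 0]
    - [0, 0, 0]
    - [0, 0, 0]
    - [0, 0, 0]
    - [0, 0, 0]
    - [0, 0, 0]
    - [0, 0, 0]
    - [0, 0, 0]
    - [0, 0, 0]
  claw: [1, 1, 1, 1, 1, 1, 1, 1, 1, 1]

```text
t: 3.13
eef_pos: [0.5373, 0.0203, 0.2485]
eef_rot: [3.098, 0.519, -0.0]
contact_force: [0.8, 0.6, 0.2]
grip_width: 0.0868
grasp_force: 0.0
```

>>> servo_tool:
  travel:
    - [0.395, -1, 0]
    - [0.395, -1, 0]
    - [0.395, -1, 0]
    - [0.395, -1, 0]
    - [0.395, -1, 0]
    - [0.395, -1, 0]
    - [0.395, -1, 0]
    - [0.395, -1, 0]
    - [0.395, -1, 0]
    - [0.395, -1, 0]
  twist:
    - [0, 0, 0]
    - [0, 0, 0]
    - [0, 0, 0]
    - [0, 0, 0]
    - [0, 0, 0]
    - [0, 0, 0]
    - [0, 0, 0]
    - [0, 0, 0]
    - [0, 0, 0]
    - [0, 0, 0]
  claw: [1, 1, 1, 1, 1, 1, 1, 1, 1, 1]

```text
t: 3.97
eef_pos: [0.5469, 0.235, 0.2484]
eef_rot: [3.098, 0.519, -0.0]
contact_force: [-0.1, -1.0, 1.0]
grip_width: 0.087
grasp_force: 0.0
```

>>> servo_tool:
  travel:
    - [0, 0, 0]
    - [0, 0, 0]
    - [0, 0, 0]
    - [0, 0, 0]
    - [0, 0, 0]
    - [0, 0, 0]
    - [0, 0, 0]
    - [0, 0, 0]
    - [0, 0, 0]
    - [0, 0, 0]
  twist:
    - [0, 0, -0.95]
    - [0, 0, -0.95]
    - [0, 0, -0.95]
    - [0, 0, -0.95]
    - [0, 0, -0.95]
    - [0, 0, -0.95]
    - [0, 0, -0.95]
    - [0, 0, -0.95]
    - [0, 0, -0.95]
    - [0, 0, -0.95]
  claw: [1, 1, 1, 1, 1, 1, 1, 1, 1, 1]

```text
t: 4.8
eef_pos: [0.547, 0.2339, 0.2483]
eef_rot: [2.322, 2.115, -0.001]
contact_force: [-0.4, -0.1, 1.0]
grip_width: 0.0869
grasp_force: 0.0
```

>>> servo_tool:
  travel:
    - [0, 0, 0]
    - [0, 0, 0]
    - [0, 0, 0]
    - [0, 0, 0]
    - [0, 0, 0]
    - [0, 0, 0]
    - [0, 0, 0]
    - [0, 0, 0]
    - [0, 0, 0]
    - [0, 0, 0]
  twist:
    - [0, 0, -0.95]
    - [0, 0, -0.95]
    - [0, 0, -0.95]
    - [0, 0, -0.95]
    - [0, 0, -0.95]
    - [0, 0, -0.95]
    - [0, 0, -0.95]
    - [0, 0, -0.95]
    - [0, 0, -0.95]
    - [0, 0, -0.95]
  claw: [1, 1, 1, 1, 1, 1, 1, 1, 1, 1]

```text
t: 5.63
eef_pos: [0.547, 0.2339, 0.2484]
eef_rot: [0.814, 3.034, -0.001]
contact_force: [0.3, -0.1, -0.1]
grip_width: 0.0869
grasp_force: 0.0
```

>>> servo_tool:
  travel:
    - [0, 0, 0]
    - [0, 0, 0]
    - [0, 0, 0]
    - [0, 0, 0]
    - [0, 0, 0]
    - [0, 0, 0]
    - [0, 0, 0]
    - [0, 0, 0]
    - [0, 0, 0]
    - [0, 0, 0]
  twist:
    - [0, 0, -0.95]
    - [0, 0, -0.95]
    - [0, 0, -0.95]
    - [0, 0, -0.95]
    - [0, 0, -0.95]
    - [0, 0, -0.95]
    - [0, 0, -0.95]
    - [0, 0, -0.95]
    - [0, 0, -0.95]
    - [0, 0, 0]
  claw: [1, 1, 1, 1, 1, 1, 1, 1, 1, 1]

```text
t: 6.47
eef_pos: [0.547, 0.234, 0.2484]
eef_rot: [0.774, -3.045, 0.001]
contact_force: [-0.8, 0.3, -0.0]
grip_width: 0.0869
grasp_force: 0.0
```

Run:
```python
from h import *
import pickle
s=manip.read_state();c=manip.read_camera("wrist");T=wristT(s,c)
pickle.dump((s,c,T),open("w2.pkl","wb"));print(s["t"],s["eef_pos"],s["joints"],R.from_rotvec(s["eef_rot"]).as_matrix().round(4))
cv2.imwrite("pics/w2.png",c["img"])
```

```text
6.4667 [0.54703261 0.23395769 0.24836356] [ 2.16651209e-01  5.39752196e-01  1.55400012e+00 -4.98891740e-04
  1.04789275e+00 -1.85209028e+00] [[-8.784e-01 -4.778e-01  0.000e+00]
 [-4.778e-01  8.784e-01 -4.000e-04]
 [ 2.000e-04 -4.000e-04 -1.000e+00]]
```

View pics/w2.png

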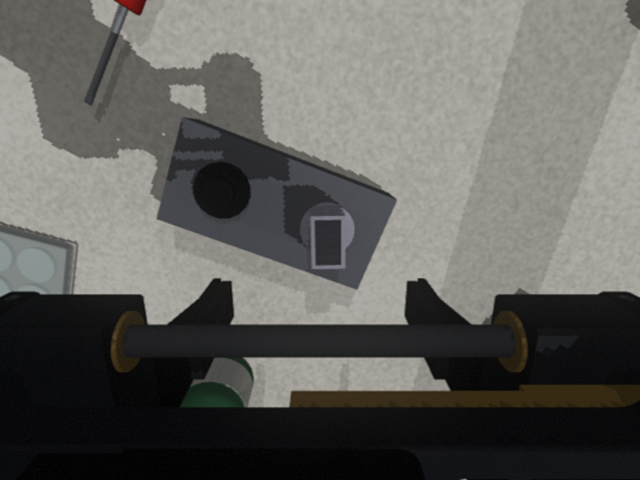

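The lamp's top frame has corners at about (310,217), (341,216), (345,268) and (312,270). The bystanders are clear of the descent.

```bash
python3 - <<'E'
from h import *
import pickle
s,c,T=pickle.load(open("w2.pkl","rb"))
q=np.array([at(c,p,.084,T) for p in [(310.5,217),(341,216),(345,268),(312,269.5)]])
print(q.mean(0),[np.linalg.norm(q[i]-q[(i+1)%4]).round(4) for i in range(4)],[np.degrees(np.arctan2(*(q[(i+1)%4]-q[i])[1::-1])).round(1) for i in range(4)])
Rt=R.from_rotvec(s["eef_rot"]).as_matrix()
print("avg target in tool",Rt.T@(q.mean(0)-s["eef_pos"]),Rt.T@(np.array([.5453,.2391,.084])-s["eef_pos"]))
E
python3 -c "
import cv2
i=cv2.imread('pics/w2.png')[190:290,280:380];cv2.imwrite('pics/w2c.png',cv2.convertScaleAbs(cv2.resize(i,None,fx=5,fy=5,interpolation=cv2.INTER_CUBIC),alpha=1.8))"
```

```text
[0.5450828  0.24077615 0.084     ] [np.float64(0.0228), np.float64(0.0417), np.float64(0.0258), np.float64(0.042)] [np.float64(120.4), np.float64(33.8), np.float64(-58.7), np.float64(-150.3)]
avg target in tool [-0.00157333  0.00698721  0.16436051] [-0.0009632   0.00541101  0.16436125]
```

View pics/w2c.png

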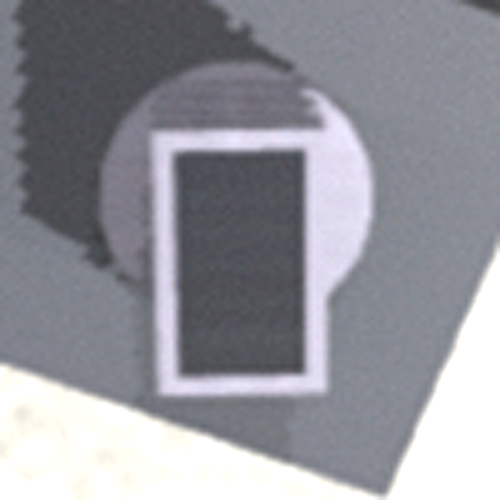

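>>> servo_tool:
  travel:
    - [-0.08, 0.36, 0]
    - [0, 0, 0.8]
    - [0, 0, 0.8]
    - [0, 0, 0.8]
    - [0, 0, 0.8]
    - [0, 0, 0.8]
    - [0, 0, 0.8]
    - [0, 0, 0.8]
    - [0, 0, 0.77]
    - [0, 0, 0]
  twist:
    - [0, 0, -0.16]
    - [0, 0, 0]
    - [0, 0, 0]
    - [0, 0, 0]
    - [0, 0, 0]
    - [0, 0, 0]
    - [0, 0, 0]
    - [0, 0, 0]
    - [0, 0, 0]
    - [0, 0, 0]
  claw: [1, 1, 1, 1, 1, 1, 1, 1, 1, 1]

```text
t: 7.35
eef_pos: [0.5428, 0.2422, 0.1181]
eef_rot: [0.8, -3.032, -0.0]
contact_force: [-1.4, -0.7, 0.9]
grip_width: 0.0872
grasp_force: 0.0
```

>>> servo_tool:
  travel:
    - [0, 0, 0]
    - [0, 0, 0]
    - [0, 0, 0]
    - [0, 0, 0]
    - [0, 0, 0]
    - [0, 0, 0]
    - [0, 0, 0]
    - [0, 0, 0]
    - [0, 0, 0]
    - [0, 0, 0]
  twist:
    - [0, 0, 0]
    - [0, 0, 0]
    - [0, 0, 0]
    - [0, 0, 0]
    - [0, 0, 0]
    - [0, 0, 0]
    - [0, 0, 0]
    - [0, 0, 0]
    - [0, 0, 0]
    - [0, 0, 0]
  claw: [-1, -1, -1, -1, -1, -1, -1, -1, -1, -1]

```text
t: 8.18
eef_pos: [0.5446, 0.2426, 0.1208]
eef_rot: [0.804, -3.037, 0.0]
contact_force: [-0.0, -0.3, 0.5]
grip_width: 0.0287
grasp_force: 0.4
```

>>> servo_tool:
  travel:
    - [0, 0, 0]
    - [0, 0, 0]
    - [0, 0, 0]
    - [0, 0, 0]
  twist:
    - [0, 0, 0]
    - [0, 0, 0]
    - [0, 0, 0]
    - [0, 0, 0]
  claw: [-1, -1, -1, -1]

```text
t: 8.52
eef_pos: [0.5447, 0.2425, 0.1209]
eef_rot: [-0.804, 3.037, -0.0]
contact_force: [0.5, -0.4, 0.8]
grip_width: 0.0259
grasp_force: 30.0
```

Run:
```python
from h import *
s=manip.read_state();print(s)
```

```text
{'t': 8.5167, 'joints': array([ 2.31741299e-01,  7.24702248e-01,  1.63231568e+00, -1.63621153e-04,
        7.84531919e-01, -1.85638138e+00]), 'joint_vel': array([ 0.00076755, -0.00043897, -0.00087016,  0.00121988, -0.00075507,
        0.00072213]), 'tau': array([ 3.12350839e-01, -4.52279806e+01, -1.07199481e+01,  7.35388999e-02,
        8.19720444e-02,  3.11896380e-03]), 'eef_pos': array([0.54465387, 0.24254865, 0.12085562]), 'eef_rot': array([-8.03748737e-01,  3.03699573e+00, -1.83325606e-04]), 'contact_force': array([ 0.45510716, -0.38285215,  0.81910174]), 'wrist_torque': array([ 0.05381895, -0.06883093,  0.01343222]), 'grasp_force': 29.999916083179414, 'grip_width': 0.025903085731400106}
```

>>> servo_tool:
  travel:
    - [0, 0, -0.3]
    - [0, 0, -0.5]
    - [0, 0, -0.8]
    - [0, 0, -0.8]
    - [0, 0, -0.8]
    - [0, 0, -0.8]
    - [0, 0, -0.8]
    - [0, 0, -0.8]
    - [0, 0, -0.8]
    - [0, 0, 0]
  twist:
    - [0, 0, 0]
    - [0, 0, 0]
    - [0, 0, 0]
    - [0, 0, 0]
    - [0, 0, 0]
    - [0, 0, 0]
    - [0, 0, 0]
    - [0, 0, 0]
    - [0, 0, 0]
    - [0, 0, 0]
  claw: [-1, -1, -1, -1, -1, -1, -1, -1, -1, -1]

```text
t: 9.35
eef_pos: [0.5462, 0.2432, 0.253]
eef_rot: [-0.802, 3.03, -0.0]
contact_force: [-0.4, -0.3, 0.1]
grip_width: 0.0258
grasp_force: 30.0
```

>>> servo_tool:
  travel:
    - [0.574, -0.918, 0]
    - [0.574, -0.918, 0]
    - [0.574, -0.918, 0]
    - [0.574, -0.918, 0]
    - [0.574, -0.918, 0]
    - [0.574, -0.918, 0]
    - [0.574, -0.918, 0]
    - [0.574, -0.918, 0]
    - [0.574, -0.918, 0]
    - [0.574, -0.918, 0]
  twist:
    - [0, 0, 0]
    - [0, 0, 0]
    - [0, 0, 0]
    - [0, 0, 0]
    - [0, 0, 0]
    - [0, 0, 0]
    - [0, 0, 0]
    - [0, 0, 0]
    - [0, 0, 0]
    - [0, 0, 0]
  claw: [-1, -1, -1, -1, -1, -1, -1, -1, -1, -1]

```text
t: 10.18
eef_pos: [0.535, 0.0253, 0.2485]
eef_rot: [0.804, -3.036, -0.001]
contact_force: [-0.2, 0.6, -0.9]
grip_width: 0.0256
grasp_force: 30.0
```

>>> servo_tool:
  travel:
    - [0.574, -0.918, 0]
    - [0.574, -0.918, 0]
    - [0.574, -0.918, 0]
    - [0.574, -0.918, 0]
    - [0.574, -0.918, 0]
    - [0.574, -0.918, 0]
    - [0.574, -0.918, 0]
    - [0.574, -0.918, 0]
    - [0.574, -0.918, 0]
    - [0.574, -0.918, 0]
  twist:
    - [0, 0, 0]
    - [0, 0, 0]
    - [0, 0, 0]
    - [0, 0, 0]
    - [0, 0, 0]
    - [0, 0, 0]
    - [0, 0, 0]
    - [0, 0, 0]
    - [0, 0, 0]
    - [0, 0, 0]
  claw: [-1, -1, -1, -1, -1, -1, -1, -1, -1, -1]

```text
t: 11.02
eef_pos: [0.5261, -0.1909, 0.2484]
eef_rot: [0.803, -3.036, -0.001]
contact_force: [1.3, 0.4, -0.0]
grip_width: 0.026
grasp_force: 30.0
```

>>> servo_tool:
  travel:
    - [0, 0, 0]
    - [0, 0, 0]
    - [0, 0, 0]
    - [0, 0, 0]
    - [0, 0, 0]
    - [0, 0, 0]
    - [0, 0, 0]
    - [0, 0, 0]
    - [0, 0, 0]
    - [0, 0, 0]
  twist:
    - [0, 0, 0.95]
    - [0, 0, 0.95]
    - [0, 0, 0.95]
    - [0, 0, 0.95]
    - [0, 0, 0.95]
    - [0, 0, 0.95]
    - [0, 0, 0.96]
    - [0, 0, 0.96]
    - [0, 0, 0]
    - [0, 0, 0]
  claw: [-1, -1, -1, -1, -1, -1, -1, -1, -1, -1]

```text
t: 11.85
eef_pos: [0.5264, -0.1899, 0.2485]
eef_rot: [-0.615, -3.08, -0.001]
contact_force: [0.2, -0.7, -1.7]
grip_width: 0.0256
grasp_force: 30.0
```

Run:
```python
from h import *
import pickle
s=manip.read_state();c=manip.read_camera("wrist");T=wristT(s,c)
pickle.dump((s,c,T),open("w3.pkl","wb"));print(s["t"],s["eef_pos"],s["joints"],R.from_rotvec(s["eef_rot"]).as_matrix().round(4))
cv2.imwrite("pics/w3.png",cv2.convertScaleAbs(cv2.resize(c["img"][130:430,180:480],None,fx=2,fy=2,interpolation=cv2.INTER_CUBIC),alpha=1.7))
t=manip.read_camera("top");pickle.dump(t,open("t3.pkl","wb"))
d=manip.read_camera("side");pickle.dump(d,open("s3.pkl","wb"))
```

```text
11.85 [ 0.52640661 -0.18987407  0.24850645] [-5.45878433e-01  4.96256138e-01  1.64292788e+00  7.07063382e-05
  1.00318383e+00 -1.72269069e+00] [[-9.234e-01  3.839e-01 -6.000e-04]
 [ 3.839e-01  9.234e-01  5.000e-04]
 [ 8.000e-04  2.000e-04 -1.000e+00]]
```

View pics/w3.png

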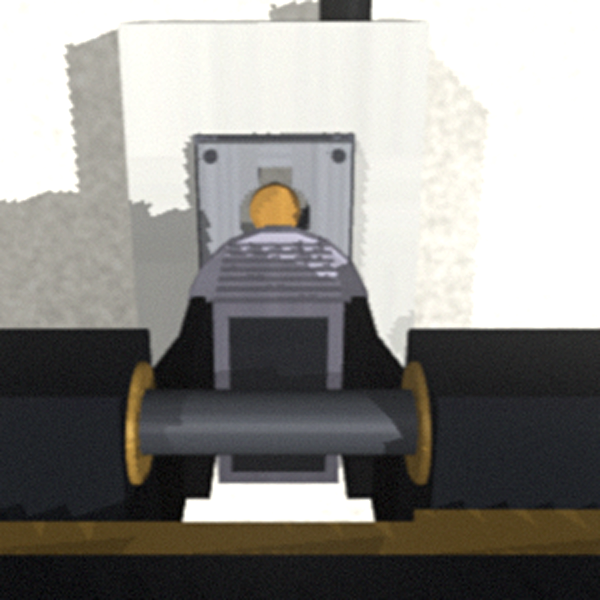

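The lamp is held with its top frame at crop (213,303), (345,303), (338,484), (220,484). The upper plate screws are at (210,156) and (338,156), so the slots are nearly aligned with the lamp.

Run:
```python
from h import *
import pickle
s,c,T=pickle.load(open("w3.pkl","rb"))
Rt=R.from_rotvec(s["eef_rot"]).as_matrix()
u=lambda p:(180+p[0]/2-.25,130+p[1]/2-.25)
zt=s["eef_pos"][2]-.0369
q=np.array([at(c,u(p),zt,T) for p in [(213,303),(345,303),(338,484),(220,484)]])
print("lamp tool",((q-s["eef_pos"])@Rt*1000).round(1),((q.mean(0)-s["eef_pos"])@Rt*1000).round(2))
a,b=[at(c,u(p),.07,T) for p in [(210,156),(338,156)]]
print("screws tool",((np.array([a,b])-s["eef_pos"])@Rt*1000).round(1),np.linalg.norm(a-b))
d=(b-a)/np.linalg.norm(b-a); 
n=np.array([d[1],-d[0],0]); print("n",n,"yaw d",np.degrees(np.arctan2(d[1],d[0])))
for sg in(1,-1):
    m=(a+b)/2+.025*n*sg;print("sock",m,(m-s["eef_pos"])@Rt*1000)
```

```text
lamp tool [[ 22.8 -11.8  36.9]
 [ 22.8  14.5  36.9]
 [-19.5  14.1  36.9]
 [-19.5 -11.5  36.9]] [ 1.64  1.31 36.9 ]
screws tool [[ 24.1 -25.3 178.5]
 [ 24.1  24.7 178.5]] 0.05000900034416479
n [ 0.92295113 -0.38491716  0.        ] yaw d 67.36140241823198
sock [ 0.52703441 -0.19040804  0.07      ] [ -0.91985737  -0.28348917 178.5057559 ]
sock [ 0.48088685 -0.17116218  0.07      ] [ 49.08009826  -0.22869468 178.54362843]
```

>>> servo_tool:
  travel:
    - [-0.1, -0.025, 0.5]
    - [0, 0, 0.5]
    - [0, 0, 0.5]
    - [0, 0, 0.5]
    - [0, 0, 0.5]
    - [0, 0, 0.5]
    - [0, 0, 0.4]
    - [0, 0, 0]
    - [0, 0, 0]
  twist:
    - [0, 0, 0]
    - [0, 0, 0]
    - [0, 0, 0]
    - [0, 0, 0]
    - [0, 0, 0]
    - [0, 0, 0]
    - [0, 0, 0]
    - [0, 0, 0]
    - [0, 0, 0]
  claw: [-1, -1, -1, -1, -1, -1, -1, -1, -1]

```text
t: 12.75
eef_pos: [0.5281, -0.1912, 0.1801]
eef_rot: [-0.619, -3.079, -0.001]
contact_force: [0.1, -0.4, -0.8]
grip_width: 0.0254
grasp_force: 30.0
```

Run:
```python
from h import *
import pickle
s=manip.read_state();print(s["t"],s["eef_pos"],s["contact_force"],s["wrist_torque"])
a=manip.read_camera("top")["img"][230:355,420:540];b=manip.read_camera("side")["img"][110:235,390:510]
cv2.imwrite("pics/c4.png",cv2.convertScaleAbs(cv2.resize(b,None,fx=4.5,fy=4.5,interpolation=cv2.INTER_CUBIC),alpha=1.6))
```

```text
12.75 [ 0.52809703 -0.1911862   0.18010667] [ 0.09369595 -0.39309703 -0.75266055] [ 0.08268832 -0.19472155  0.01917872]
```

View pics/c4.png

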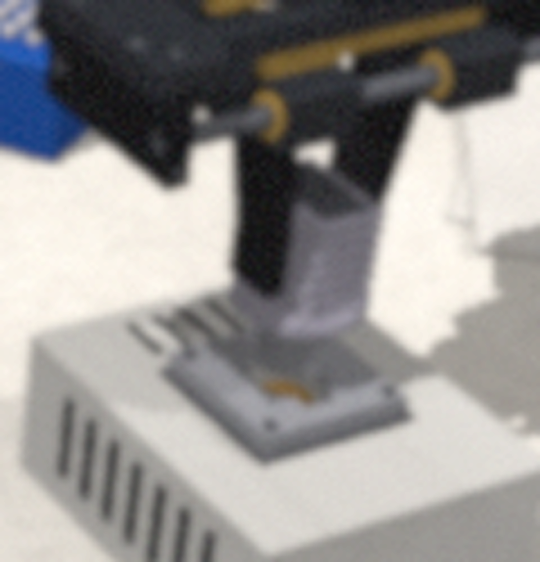

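The side view shows the lamp upright in the fingers, just above the socket plate. I'll lower it gently and watch the force.

>>> servo_tool:
  travel:
    - [0, 0, 0.1]
    - [0, 0, 0.1]
    - [0, 0, 0.1]
    - [0, 0, 0.1]
    - [0, 0, 0]
    - [0, 0, 0]
  twist:
    - [0, 0, 0]
    - [0, 0, 0]
    - [0, 0, 0]
    - [0, 0, 0]
    - [0, 0, 0]
    - [0, 0, 0]
  claw: [-1, -1, -1, -1, -1, -1]

```text
t: 13.35
eef_pos: [0.5282, -0.1913, 0.1727]
eef_rot: [-0.619, -3.08, -0.0]
contact_force: [0.4, -0.6, -1.6]
grip_width: 0.0255
grasp_force: 30.0
```

>>> servo_tool:
  travel:
    - [0, 0, 0.1]
    - [0, 0, 0.1]
    - [0, 0, 0.05]
    - [0, 0, 0]
    - [0, 0, 0]
  twist:
    - [0, 0, 0]
    - [0, 0, 0]
    - [0, 0, 0]
    - [0, 0, 0]
    - [0, 0, 0]
  claw: [-1, -1, -1, -1, -1]

```text
t: 13.77
eef_pos: [0.5283, -0.1913, 0.1677]
eef_rot: [-0.619, -3.08, -0.0]
contact_force: [0.1, -0.6, -0.9]
grip_width: 0.0259
grasp_force: 30.0
```

Run:
```python
from h import *
for _ in range(1):
    s=manip.read_state();print(s["eef_pos"],s["contact_force"],s["wrist_torque"])
```

```text
[ 0.52828909 -0.19128595  0.16772284] [ 0.10733981 -0.56142337 -0.91693915] [ 0.09436818 -0.14394881 -0.0318623 ]
```

>>> servo_tool:
  travel:
    - [0, 0, 0.1]
    - [0, 0, 0.1]
    - [0, 0, 0.1]
    - [0, 0, 0]
    - [0, 0, 0]
    - [0, 0, 0]
  twist:
    - [0, 0, 0]
    - [0, 0, 0]
    - [0, 0, 0]
    - [0, 0, 0]
    - [0, 0, 0]
    - [0, 0, 0]
  claw: [-1, -1, -1, -1, -1, -1]

```text
t: 14.27
eef_pos: [0.5286, -0.1915, 0.1622]
eef_rot: [0.619, 3.079, -0.0]
contact_force: [-0.3, 0.7, 4.5]
grip_width: 0.0261
grasp_force: 30.0
```

>>> servo_tool:
  travel:
    - [0, 0, 0.1]
    - [0, 0, 0.1]
    - [0, 0, 0.1]
    - [0, 0, 0.1]
    - [0, 0, 0.05]
    - [0, 0, 0]
    - [0, 0, 0]
  twist:
    - [0, 0, 0]
    - [0, 0, 0]
    - [0, 0, 0]
    - [0, 0, 0]
    - [0, 0, 0]
    - [0, 0, 0]
    - [0, 0, 0]
  claw: [-1, -1, -1, -1, -1, -1, -1]

```text
t: 14.85
eef_pos: [0.5286, -0.1915, 0.1533]
eef_rot: [0.619, 3.079, -0.0]
contact_force: [-1.1, -0.7, 7.2]
grip_width: 0.0256
grasp_force: 30.0
```

Run:
```python
from h import *
s=manip.read_state();print(s["eef_pos"],s["contact_force"],s["wrist_torque"])
```

```text
[ 0.52863059 -0.19149223  0.15333298] [-1.13852509 -0.72303075  7.20232676] [ 0.21575137  0.04159376 -0.00056444]
```

>>> servo_tool:
  travel:
    - [0, 0, 0.06]
    - [0, 0, 0.06]
    - [0, 0, 0.03]
    - [0, 0, 0]
    - [0, 0, 0]
    - [0, 0, 0]
  twist:
    - [0, 0, 0]
    - [0, 0, 0]
    - [0, 0, 0]
    - [0, 0, 0]
    - [0, 0, 0]
    - [0, 0, 0]
  claw: [-1, -1, -1, -1, -1, -1]

```text
t: 15.35
eef_pos: [0.5286, -0.1915, 0.1508]
eef_rot: [0.619, 3.079, -0.001]
contact_force: [-2.2, -0.4, 10.4]
grip_width: 0.0258
grasp_force: 30.0
```

>>> servo_tool:
  travel:
    - [0, 0, 0]
    - [0, 0, 0]
    - [0, 0, 0]
    - [0, 0, 0]
    - [0, 0, 0]
    - [0, 0, 0]
    - [0, 0, 0]
    - [0, 0, 0]
  twist:
    - [0, 0, 0.5]
    - [0, 0, 0.7]
    - [0, 0, 0.7]
    - [0, 0, 0.7]
    - [0, 0, 0.7]
    - [0, 0, 0.7]
    - [0, 0, 0]
    - [0, 0, 0]
  claw: [-1, -1, -1, -1, -1, -1, -1, -1]

```text
t: 16.02
eef_pos: [0.529, -0.1921, 0.1509]
eef_rot: [1.333, 2.842, -0.001]
contact_force: [0.1, -1.0, 9.9]
grip_width: 0.0258
grasp_force: 30.0
```

Run:
```python
from h import *
s=manip.read_state();print(s["eef_pos"],s["contact_force"],s["wrist_torque"],np.degrees(np.arctan2(*R.from_rotvec(s["eef_rot"]).as_matrix()[1::-1,0])))
```

```text
[ 0.52904077 -0.19209512  0.15086515] [ 0.06610889 -1.02397752  9.92866767] [-0.10965927  0.07968373 -0.05752075] 129.74312106737622
```

>>> servo_tool:
  travel:
    - [0, 0, 0]
    - [0, 0, 0]
    - [0, 0, 0]
    - [0, 0, 0]
    - [0, 0, 0]
    - [0, 0, 0]
    - [0, 0, 0]
    - [0, 0, 0]
    - [0, 0, 0]
    - [0, 0, 0]
  twist:
    - [0, 0, 0.8]
    - [0, 0, 0.8]
    - [0, 0, 0.8]
    - [0, 0, 0.8]
    - [0, 0, 0.8]
    - [0, 0, 0.8]
    - [0, 0, 0.8]
    - [0, 0, 0.8]
    - [0, 0, 0.8]
    - [0, 0, 0]
  claw: [-1, -1, -1, -1, -1, -1, -1, -1, -1, -1]

```text
t: 16.85
eef_pos: [0.5274, -0.1918, 0.1509]
eef_rot: [-2.404, -2.022, 0.003]
contact_force: [-4.8, -1.9, 12.7]
grip_width: 0.0261
grasp_force: 30.0
```

>>> servo_tool:
  travel:
    - [0, 0, 0]
    - [0, 0, 0]
    - [0, 0, 0]
    - [0, 0, 0]
    - [0, 0, 0]
    - [0, 0, 0]
  twist:
    - [0, 0, 0.5]
    - [0, 0, 0.5]
    - [0, 0, 0.5]
    - [0, 0, 0.4]
    - [0, 0, 0]
    - [0, 0, 0]
  claw: [-1, -1, -1, -1, -1, -1]

```text
t: 17.35
eef_pos: [0.527, -0.1917, 0.1509]
eef_rot: [-2.615, -1.739, 0.004]
contact_force: [-5.1, -2.0, 13.5]
grip_width: 0.0261
grasp_force: 30.0
```

Run:
```python
from h import *
s=manip.read_state();print(s["t"],s["eef_pos"],s["contact_force"],s["wrist_torque"],np.degrees(np.arctan2(*R.from_rotvec(s["eef_rot"]).as_matrix()[1::-1,0])))
```

```text
17.35 [ 0.52698582 -0.1917194   0.15087346] [-5.09893056 -2.01925053 13.54857569] [-0.22242405  0.96164507 -0.05451471] 67.2392105390421
```

>>> servo_tool:
  travel:
    - [-0.025, -0.06, 0.05]
    - [0, 0, 0.03]
    - [0, 0, 0]
    - [0, 0, 0]
    - [0, 0, 0]
    - [0, 0, 0]
  twist:
    - [0, 0, 0.15]
    - [0, 0, 0.15]
    - [0, 0, 0]
    - [0, 0, 0]
    - [0, 0, 0]
    - [0, 0, 0]
  claw: [-1, -1, -1, -1, -1, -1]

```text
t: 17.85
eef_pos: [0.5265, -0.1916, 0.1508]
eef_rot: [2.646, 1.693, -0.002]
contact_force: [-6.1, 0.7, 20.9]
grip_width: 0.0257
grasp_force: 30.0
```

Run:
```python
from h import *
s=manip.read_state();print(s["t"],s["eef_pos"],s["contact_force"],s["wrist_torque"],s["grasp_force"],R.from_rotvec(s["eef_rot"]).as_matrix().round(3),np.degrees(np.arctan2(*R.from_rotvec(s["eef_rot"]).as_matrix()[1::-1,0])))
d=manip.read_camera("side")["img"][110:235,390:510]
cv2.imwrite("pics/c5.png",cv2.convertScaleAbs(cv2.resize(d,None,fx=4.5,fy=4.5,interpolation=cv2.INTER_CUBIC),alpha=1.6))
```

```text
17.85 [ 0.52654348 -0.19162486  0.15078127] [-6.09836317  0.65240622 20.92144378] [0.13216332 0.93163346 0.15570178] 30.011842092499137 [[ 0.419  0.908 -0.001]
 [ 0.908 -0.419 -0.001]
 [-0.001  0.    -1.   ]] 65.21804775089541
```

View pics/c5.png

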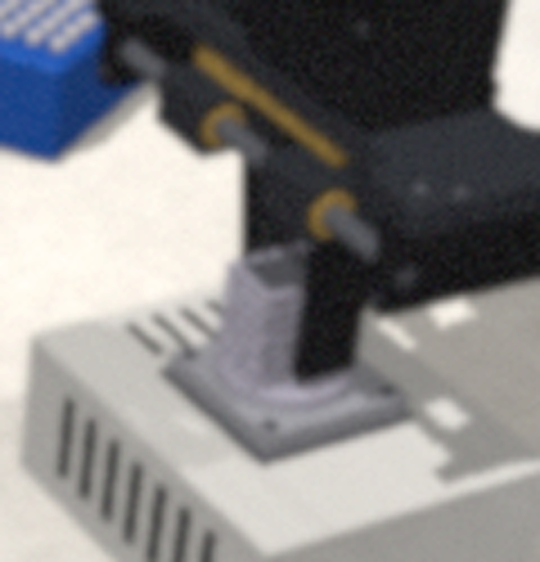

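The flange sits flat on the plate. Pressing further only raised the force, from 13 to 21 N, with no movement, and the lamp has turned 92°.

```bash
python3 -c "
from bench import manip
print(manip.close_job())"
```

```text
the job is handed in; nothing more can be done
None
```

The lamp is in the socket, turned about 92° clockwise, and still gripped with its flange pressed onto the plate at about 21 N. The job was handed in at about 18 s, with no verdict returned.

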